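Find the full pattern weight by its heft

TASK

The four pattern weights in the rack look alike, but one has a full steel core, two a half core and one is empty; find out which is which by their heaviness. Set the heaviest gently upright inside the ring of the hold-down plate and the lightest gently upright in the refill tray, both standing flat, with the other two standing in pockets of the rack. Do not disturb the spool, the tape or the pin jar.

Things in the scene. Friction and masses are not known exactly. Their poses are not given: they have to be found in the camera images.
- weight_a_mid (a point): one of four identical-looking loose pattern weights: sealed black drum 60 mm across, 42 mm high, with a central aluminium knob 26 mm across, 34 mm high on top (76 mm in all). Point on its axis, half-way up, 38 mm over its underside; z up. Total mass: one about 530 g, two about 300 g, one about 110 g (within 12 %); which is which changes every run, whatever the name
- weight_b_mid (a point): one of four identical-looking loose pattern weights: sealed black drum 60 mm across, 42 mm high, with a central aluminium knob 26 mm across, 34 mm high on top (76 mm in all). Point on its axis, half-way up, 38 mm over its underside; z up. Total mass: one about 530 g, two about 300 g, one about 110 g (within 12 %); which is which changes every run, whatever the name
- weight_c_mid (a point): one of four identical-looking loose pattern weights: sealed black drum 60 mm across, 42 mm high, with a central aluminium knob 26 mm across, 34 mm high on top (76 mm in all). Point on its axis, half-way up, 38 mm over its underside; z up. Total mass: one about 530 g, two about 300 g, one about 110 g (within 12 %); which is which changes every run, whatever the name
- weight_d_mid (a point): one of four identical-looking loose pattern weights: sealed black drum 60 mm across, 42 mm high, with a central aluminium knob 26 mm across, 34 mm high on top (76 mm in all). Point on its axis, half-way up, 38 mm over its underside; z up. Total mass: one about 530 g, two about 300 g, one about 110 g (within 12 %); which is which changes every run, whatever the name
- rack_hole0 (a point): centre of one of the four pocket mouths of the plywood rack, at the rack's top face 16 mm above the table. Pockets are round, 67 mm across, 10 mm deep (floor 6 mm above the table), 88 mm apart in a square on the 180 x 180 mm fixed rack; a weight stands in each at the start. Pockets 0 and 1 (2 and 3) are neighbours along the rack's side
- rack_hole1 (a point): centre of one of the four pocket mouths of the plywood rack, at the rack's top face 16 mm above the table. Pockets are round, 67 mm across, 10 mm deep (floor 6 mm above the table), 88 mm apart in a square on the 180 x 180 mm fixed rack; a weight stands in each at the start. Pockets 0 and 1 (2 and 3) are neighbours along the rack's side
- rack_hole2 (a point): centre of one of the four pocket mouths of the plywood rack, at the rack's top face 16 mm above the table. Pockets are round, 67 mm across, 10 mm deep (floor 6 mm above the table), 88 mm apart in a square on the 180 x 180 mm fixed rack; a weight stands in each at the start. Pockets 0 and 1 (2 and 3) are neighbours along the rack's side
- rack_hole3 (a point): centre of one of the four pocket mouths of the plywood rack, at the rack's top face 16 mm above the table. Pockets are round, 67 mm across, 10 mm deep (floor 6 mm above the table), 88 mm apart in a square on the 180 x 180 mm fixed rack; a weight stands in each at the start. Pockets 0 and 1 (2 and 3) are neighbours along the rack's side
- seat: hold-down plate, fixed on the corner of a card pattern: a 90 x 90 x 5 mm steel plate with a round raised ring on it (inside 68 mm, outside 74 mm across, 8 mm high, top 13 mm above the table). Origin at the centre of its underside, on the table; z up
- seat_floor (a point): centre of the plate's upper face inside the ring of the hold-down plate, 5 mm above the table; a weight stands here
- tray: refill tray, fixed: a shallow square grey plastic tray 90 x 90 mm, 14 mm high, walls and floor 3 mm thick. Origin at the centre of its underside, on the table; z up
- tray_floor (a point): centre of the refill tray's inner floor (84 x 84 mm), 3 mm above the table
- spool: bystander: blue thread spool, upright, 38 mm across, 45 mm high; origin at the centre of its underside
- tape: bystander: flat yellow roll of tape, 52 mm across, 19 mm high; origin at the centre of its underside
- pinjar: bystander: pin jar, 52 mm across, 65 mm high; origin at the centre of its underside
Things that resemble listed ones, but are neither listed nor needed, are in the scene too. What is shaped like the part that bears weight_b_mid but yellow is not meant.

How it is judged:
By the outcome, as a careful person would: the job done as asked, in the order asked, and still so for the second after the job is handed in, with the robot touching nothing.
It also fails if it takes over 67 s, if anything falls off the work surface, if the arm or the gripper's body presses on something with over 40 N, if the wrist force passes 120 N, or if a joint passes its speed limit or range.

ROBOT

A 6-joint arm with a two-finger parallel gripper is mounted at the origin on the work surface. World frame = base frame: x ahead of the robot, y to its left, z up, the work surface at z = 0. Lengths are in m, angles in degrees, forces in N, time in s.
With the tool pointing down it reaches from about 0.3 to 0.775 m from the base axis. Payload 14.6 kg.
Tool frame: the origin (TCP) lies between the finger pads; the fingertips stand 14 mm ahead of it and the grasp point (between the pads) lies 5 mm behind it; z points along the fingers, y is the direction in which the jaws open and shut (so a half turn about z gives the same grasp; the last joint's range is limited). The gripper opens to 85 mm and grips with 20 to 120 N. Pads are 22 mm wide; open, the fingers measure 114 mm over their backs; the gripper's body (76 mm by 85 mm) begins 54 mm behind the grasp point. The pads swing forward as they close: fully open they stand 13 mm farther back than shut.
Start: joints at [69.122, 17.183, 87.147, -0, 75.671, -3.816], TCP at [0.161, 0.526, 0.245] pointing down, gripper open.
Joint ranges: [-173.82, 173.82], [-45.26, 126.66], [13.44, 144.39], [-59.66, 239.66], [0, 175.72], [-146.38, 146.38]. Speed limits (degrees/s): [127.2, 127.2, 147.25, 180, 180, 180].

INTERFACE

Orientations are given as [roll, pitch, yaw] about the fixed x, y, z axes, in that order (R = Rz(yaw) Ry(pitch) Rx(roll)).
In Python, from workcell import r gives the robot as it stands. The module is installed in compiled form; this text tells all that it offers.
- The arm moves only by the tool arm_command, never from a script. Its argument "moves" is text: rows parted by semicolons, each of 5 numbers parted by spaces: the shift along the tool's x, y, z in mm, then the turn about the tool's z in rad, then the finger opening in mm, from 0 to 85.4. In form: x y z spin fingers; .... A call has 1 to 5 rows; each row is the pose to reach, as a shift and turn from the pose commanded when the call began, along the tool's axes at that moment; what a row does not reach only later rows make up. A row lasts 1/10 s, in which the tool goes at most 50 mm and 8.59 degrees, less where a joint would pass 70% of its speed; a pose out of reach is approached as far as the arm can. A call with a gripper value outside its range is refused whole. The fingers move at their own pace and stop on an object; "force" is the grip in N (left out, the last holds). Time passes only in rows, so rows that repeat a pose let the fingers close. It gives the time, the measured TCP pose, the force and the opening at its end, in the units of the state.
- r.state(): the state, without advancing time (a new reading comes with each control period).
- r.get_image(name): name is "scene" or "top"; returns a dict with "frame" (420x560x3 uint8, blue, green, red), "vertical_fov" (degrees; the focal length in pixels is half the picture's height over the tangent of half this angle, whatever the lens; pixels are square), "cx", "cy" (the principal point, pixels), "k1" (the pictures are not rectified: a ray, as slopes to the right and down, at radius r is drawn at 1 + k1 r^2 times it, then the intrinsics apply), "R" (3x3) and "t" (3): a world point X has camera coordinates R X + t. Camera axes: x right, y down, z forward; pixel columns grow to the right and rows downward; lengths in m; the calibration is good to about 2 mm. A picture is of the moment at which its call begins. There is no depth.
- r.hand_in(): hands the job in, once; it reports no verdict.
The state is a dict: "clock": time; "joint_pos": joint angles; "dq": joint speeds; "effort": joint torques, N m; "eef_pos": TCP position; "tcp_rot": TCP orientation; "wrist_force": force on the tool from outside, world axes, zero at the start; "ft_torque": the same for the moment, N m; "grip_width": opening from 0.0 (shut) to 1.0 (fully open).
Only numpy, scipy, OpenCV 4.12 (cv2) and the standard library are available. Lean on these libraries where they do the work, as an engineer would, in place of code of your own. Each camera call takes 0.05 s, during which the arm holds its last target. There are 200 camera calls.

## Working session

There is one attempt and no reset: what is moved stays moved. The work goes in short steps, Python scripts to look and compute and a tool call to move; the robot and the scene stay as the last step left them, time stands still between calls to the robot, and variables do not carry over. Pictures are saved under pics/ and viewed, about 8 in all and at most 12, crops included, and the job is handed in when it is done.

Besides the shell and the picture viewer there is one more tool, called after "Call:" by a JSON object that holds its "name" and its "arguments". arm_command: Moves the arm, as the interface text tells. Its arguments: {"type":"object","properties":{"moves":{"type":"string"},"force":{"type":"number"}},"required":["moves"]}

```bash
mkdir -p pics; cat > h.py <<'E'
import numpy as np, cv2
from workcell import r
def cam(n):
    d=r.get_image(n); h=d["frame"].shape[0]
    d["f"]=h/2/np.tan(np.radians(d["vertical_fov"])/2); d["R"]=np.array(d["R"]); d["t"]=np.array(d["t"]); return d
def K(d): return np.array([[d["f"],0,d["cx"]],[0,d["f"],d["cy"]],[0,0,1.]])
def proj(d,X):
    return cv2.projectPoints(np.array(X,float).reshape(-1,3),cv2.Rodrigues(d["R"])[0],d["t"],K(d),np.array([d["k1"],0,0,0.]))[0].reshape(-1,2)
def cast(d,uv,z):
    n=cv2.undistortPoints(np.array(uv,float).reshape(-1,1,2),K(d),np.array([d["k1"],0,0,0.])).reshape(-1,2)
    D=np.c_[n,np.ones(len(n))]@d["R"]; C=-d["R"].T@d["t"]
    return C+D*((z-C[2])/D[:,2])[:,None]
E
python3 - <<'E'
from h import *
for n in("scene","top"):
    d=cam(n); cv2.imwrite(f"pics/{n}0.png",cv2.resize(d["frame"],(800,600))); np.save(f"{n}.npy",d,allow_pickle=True)
    print(n,d["f"],d["cx"],d["cy"],d["k1"],-d["R"].T@d["t"],d["R"].round(3).tolist())
print(r.state())
E
```

```text
scene 542.6288392743336 277.1198552375379 206.9803412100415 -0.15837498789850385 [1.25485729 0.12646479 0.91792417] [[-0.065, 0.998, -0.009], [0.744, 0.043, -0.667], [-0.665, -0.051, -0.745]]
top 543.5419314474144 271.53803159983556 209.59623226678923 -0.21939656830577203 [0.27650378 0.04357431 1.51539868] [[0.009, -1.0, -0.012], [-0.988, -0.007, -0.155], [0.155, 0.013, -0.988]]
{'clock': 0.1, 'joint_pos': array([ 6.91225902e+01,  1.72135759e+01,  8.71794442e+01,  1.37559353e-03,
        7.56701475e+01, -3.81603317e+00]), 'dq': array([-0.04507311, -0.13930941, -0.11100354,  0.06830462,  0.02106664,
        0.04391462]), 'effort': array([ 2.32566599e-03, -5.44362617e+01, -3.62377775e+01, -1.50241522e-05,
        2.92963035e-03,  3.11052474e-05]), 'eef_pos': array([0.16129124, 0.52559763, 0.24474728]), 'tcp_rot': array([-1.79937061e+02, -5.53346264e-03,  1.62938279e+02]), 'wrist_force': array([ 0.98849314, -0.55107331,  0.725785  ]), 'ft_torque': array([0.03956176, 0.00914838, 0.0389883 ]), 'grip_width': 0.9996637626226647}
```

View pics/top0.png

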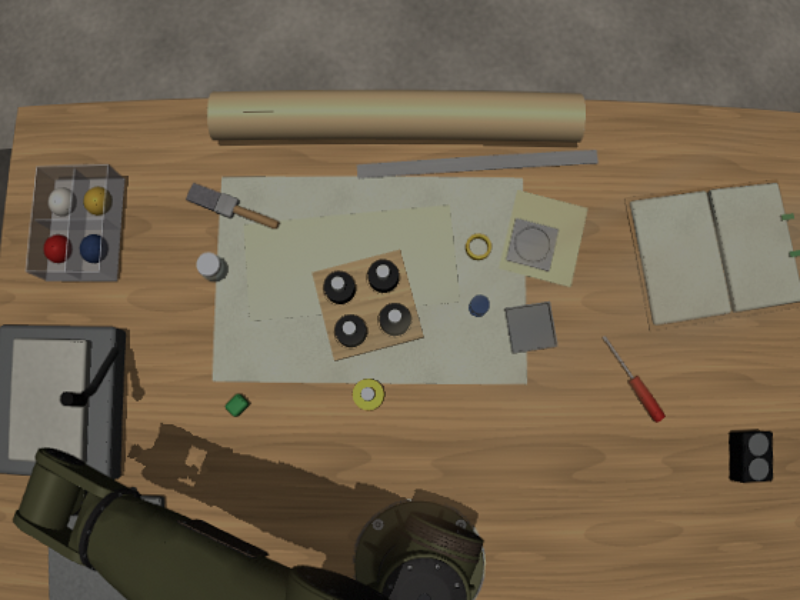

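View pics/scene0.png

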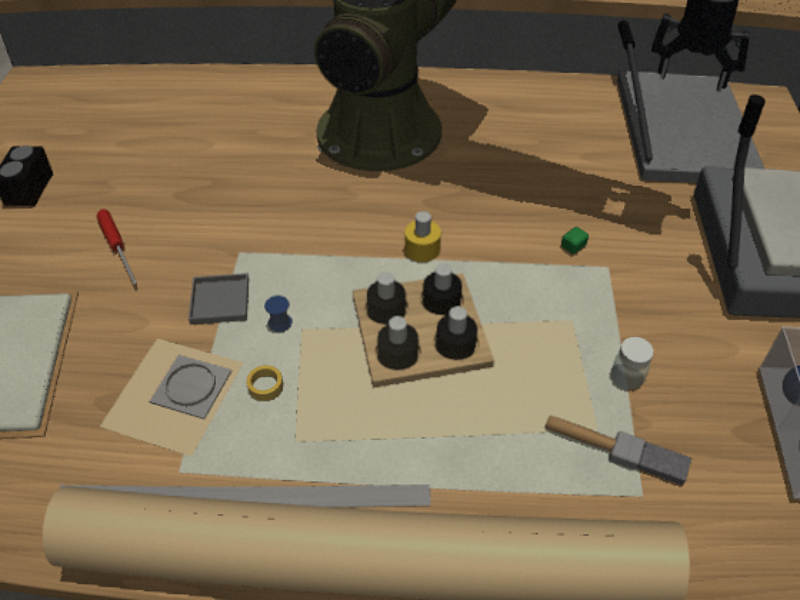

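Top view (800×600): four black weights at (340,287), (383,275), (395,319) and (350,330) in the plywood rack. There is a yellow look-alike weight at (368,394), which is not meant. The ring plate is at (532,243), the tray at (530,327), the tape at (479,246), the spool at (479,306) and the pin jar at (210,266). Next I measure them and check with one enlarged crop.

```bash
cat > m.py <<'E'
from h import *
T,S=[np.load(f"{n}.npy",allow_pickle=True).item() for n in("top","scene")]
def blobs(m,lo,hi):
    n,l,s,c=cv2.connectedComponentsWithStats(m.astype(np.uint8)); return [(c[i],s[i],l==i) for i in range(1,n) if lo<=s[i,4]<=hi]
s=.7
tp=np.array([[340,287],[383,275],[395,319],[350,330]])*s
out=T["frame"].copy()
W=[]
gt=T["frame"].max(2).astype(int); gs=S["frame"].max(2).astype(int)
for p in tp:
    # bright and grey pixels surrounded by the black drum
    x,y=p.astype(int); sub=T["frame"][y-14:y+15,x-14:x+15].astype(int)
    m=(sub.min(2)>105)&(sub.max(2)-sub.min(2)<25)
    b=sorted(blobs(m,15,200),key=lambda b:np.hypot(*(b[0]-14)))
    c=b[0][0]+[x-14,y-14]; X=cast(T,c,.080)[0]; W.append(X)
    # scene: predicted, then nearest grey blob
    q=proj(S,X)[0]; u,v=q.astype(int); ss=S["frame"][v-16:v+17,u-16:u+17].astype(int)
    ms=(ss.min(2)>150)&(ss.max(2)-ss.min(2)<25)
    bs=sorted(blobs(ms,10,400),key=lambda b:np.hypot(*(b[0]-16)))
    sc=[ (bb[0]+[u-16,v-16],bb[1][4]) for bb in bs[:2]]
    print("W",c.round(1),b[0][1][4],X.round(4),"scene pred",q.round(1),[(a.round(1),n,cast(S,a,.082)[0][:2].round(4)) for a,n in sc])
W=np.array(W); print("centre",W.mean(0),"sides",[np.linalg.norm(W[i]-W[(i+1)%4]).round(4) for i in range(4)])
# grey tray & plate: polygon
for nm,D,p in(("seat",T,(532,243)),("tray",T,(530,327)),("seat",S,(190,385)),("tray",S,(219,298))):
    x,y=(np.array(p)*s).astype(int); f=D["frame"].astype(int); m=(f.max(2)-f.min(2)<22)&(f.max(2)<190)
    M=np.zeros(m.shape,bool); M[y-38:y+39,x-38:x+39]=m[y-38:y+39,x-38:x+39]
    b=min(blobs(M,300,4000),key=lambda b:np.hypot(*(b[0]-[x,y])))
    cn=max(cv2.findContours(b[2].astype(np.uint8),0,1)[0],key=cv2.contourArea)
    P=cast(D,cn.reshape(-1,2),.005 if nm=="seat" else .014)[:,:2].astype(np.float32)
    print(nm,b[1],cv2.minAreaRect(P*1000))
for nm,p in(("seat",(532,243)),("tape",(479,246)),("spool",(479,306)),("jar",(210,266))): print(nm,cast(T,np.array(p)*s,.01 if nm!="spool" else .04)[0].round(3))
a=cv2.resize(T["frame"][160:290,205:405],None,fx=4,fy=4,interpolation=cv2.INTER_CUBIC)
for X in W:
    u=(proj(T,X)[0]-[205,160]+.5)*4; cv2.drawMarker(a,tuple(int(i) for i in u),(0,0,255),0,12)
cv2.imwrite("pics/crop1.png",a)
E
python3 m.py
```

```text
W [235.8 197.6] 60 [0.5334 0.1588 0.08  ] scene pred [320.  218.6] [(array([320.4, 218.9]), np.int32(54), array([0.536 , 0.1593]))]
W [267.5 189.3] 61 [0.5567 0.0739 0.08  ] scene pred [277.7 225.5] [(array([277.5, 226.1]), np.int32(50), array([0.5599, 0.0737]))]
W [276.  220.6] 62 [0.4719 0.0504 0.08  ] scene pred [269.2 194.3] [(array([272.2, 188.1]), np.int32(244), array([0.4553, 0.0556])), (array([253.7, 189.3]), np.int32(10), array([0.461 , 0.0165]))]
W [243.8 229. ] 65 [0.4487 0.1358 0.08  ] scene pred [309.8 188.1] [(array([301.9, 187.9]), np.int32(138), array([0.4509, 0.1188]))]
centre [0.50268256 0.10472681 0.08      ] sides [np.float64(0.088), np.float64(0.0881), np.float64(0.0884), np.float64(0.0877)]
seat [354 153  37  37 968] ((627.836181640625, -223.99864196777344), (90.79326629638672, 91.2567138671875), 76.12065124511719)
tray [ 333  190   57   77 3215] ((462.3612060546875, -187.22348022460938), (157.83030700683594, 214.53306579589844), 89.75624084472656)
seat [ 105  249   57   44 1513] ((631.7281494140625, -222.76934814453125), (90.08349609375, 91.50917053222656), 75.62228393554688)
tray [ 132  177   60   70 3123] ((474.59686279296875, -192.73196411132812), (213.9108428955078, 132.1772003173828), 9.75314998626709)
seat [ 0.629 -0.224  0.01 ]
tape [ 0.621 -0.117  0.01 ]
spool [ 0.496 -0.112  0.04 ]
jar [0.578 0.421 0.01 ]
```

View pics/crop1.png

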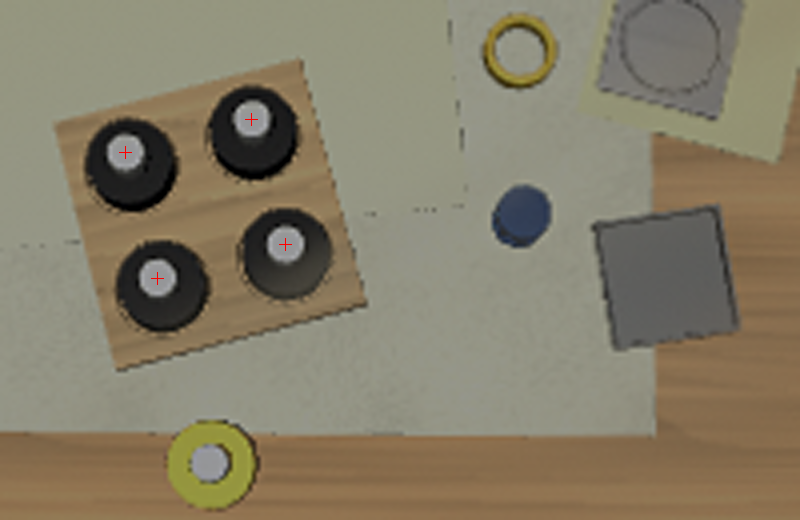

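The crop confirms the four black weights at (125,152), (251,119), (285,244) and (157,278). Their spacing measures 88 mm on all four sides, matching the rack. The yellow one at (211,463) stands outside the rack and is not meant. I'll start moving now, first squaring the tool with the world axes.

Call:
{"name": "arm_command", "arguments": {"moves": "-42 -22 0 -0.06 85; -84 -44 0 -0.12 85; -126 -66 0 -0.18 85; -168 -88 0 -0.24 85; -210 -110 0 -0.298 60", "force": 40}}

```text
clock: 0.6
eef_pos: [0.3308, 0.3574, 0.2452]
tcp_rot: [-180.0, -0.0, -179.8]
wrist_force: [0.8, 0.7, 0.4]
grip_width: 0.855
```

```bash
python3 - <<'E'
from h import *
T=np.load("top.npy",allow_pickle=True).item(); S=np.load("scene.npy",allow_pickle=True).item()
for nm,c,z in(("rack",[(300,60),(366,303),(119,370),(55,125)],.016),("tray",[(595,225),(718,206),(739,327),(616,348)],.014)):
    P=cast(T,np.array(c)/4-.5+[205,160],z); print(nm,P.mean(0).round(4),[np.linalg.norm(P[i]-P[(i+1)%4]).round(3) for i in range(4)])
P=cast(S,np.array([(191,279),(248,275),(248,318),(191,322)])*.7,.014); print("tray scene",P.mean(0).round(4),[np.linalg.norm(P[i]-P[(i+1)%4]).round(3) for i in range(4)])
s=r.state(); print(s["clock"],s["eef_pos"],s["tcp_rot"],s["wrist_force"],s["joint_pos"])
E
```

```text
rack [0.5021 0.104  0.016 ] [np.float64(0.178), np.float64(0.177), np.float64(0.179), np.float64(0.179)]
tray [ 0.4602 -0.2162  0.014 ] [np.float64(0.089), np.float64(0.086), np.float64(0.088), np.float64(0.087)]
tray scene [ 0.4687 -0.2128  0.014 ] [np.float64(0.093), np.float64(0.092), np.float64(0.089), np.float64(0.092)]
0.6 [0.33078034 0.3574219  0.24517527] [-1.79991518e+02 -8.59029816e-03 -1.79832436e+02] [0.7782512  0.73332552 0.42977762] [ 4.29070083e+01  9.13112323e+00  9.70585545e+01 -4.15992838e-04
  7.38223877e+01 -4.72604402e+01]
```

Call:
{"name": "arm_command", "arguments": {"moves": "-34 -33 10 0 60; -68 -66 20 0 60; -102 -99 30 0 60; -136 -132 40 0 60; -170 -165 50 0 60"}}

```text
clock: 1.1
eef_pos: [0.5009, 0.1924, 0.1947]
tcp_rot: [-180.0, -0.0, -180.0]
wrist_force: [0.3, 1.6, 0.4]
grip_width: 0.699
```

Call:
{"name": "arm_command", "arguments": {"moves": "-34 -33 10 0 60; -34 -33 50 0 60; -34 -33 90 0 60; -34 -33 90 0 60"}}

```text
clock: 1.5
eef_pos: [0.5315, 0.1601, 0.1004]
tcp_rot: [-179.9, -0.5, 180.0]
wrist_force: [-0.6, 0.2, 0.5]
grip_width: 0.701
```

```bash
python3 - <<'E'
from h import *
d=cam("scene"); s=r.state(); print(s["clock"],s["eef_pos"],s["tcp_rot"],s["wrist_force"],s["grip_width"])
cv2.imwrite("pics/s1.png",cv2.resize(d["frame"][130:330,180:430],(750,600)))
E
```

```text
1.55 [0.53289019 0.1607549  0.10377111] [-179.94025151   -0.26073585 -179.99394576] [-0.47003761  1.19970995  1.1052944 ] 0.7047056743869917
```

View pics/s1.png

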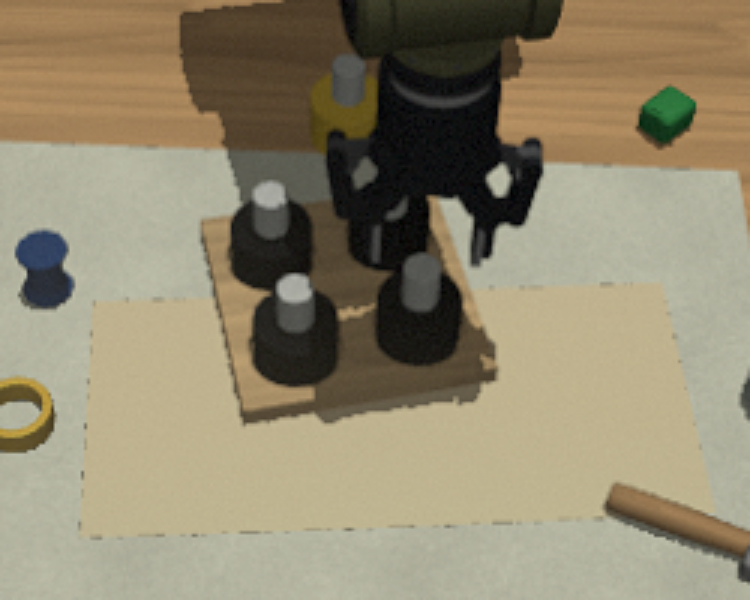

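The fingers, at (380,260) and (478,262), straddle the knob of weight A at (420,255). I'll take a force baseline, then grip, lift and weigh.

```bash
cat > w.py <<'E'
from h import *
import sys
F=[];E=[]
for i in range(int(sys.argv[1])):
    r.get_image("top"); s=r.state(); F.append(s["wrist_force"]); E.append(s["effort"])
F=np.array(F);E=np.array(E)
print(s["clock"],s["eef_pos"].round(4),s["tcp_rot"].round(2),s["grip_width"].round(3),"F",F.mean(0).round(2),"sd",F.std(0).round(2),"eff",E.mean(0)[1:3].round(3),"sd",E.std(0)[1:3].round(3))
E
python3 w.py 8
```

```text
Traceback (most recent call last):
  File "w.py", line 7, in <module>
    print(s["clock"],s["eef_pos"].round(4),s["tcp_rot"].round(2),s["grip_width"].round(3),"F",F.mean(0).round(2),"sd",F.std(0).round(2),"eff",E.mean(0)[1:3].round(3),"sd",E.std(0)[1:3].round(3))
                                                                 ^^^^^^^^^^^^^^^^^^^^^
AttributeError: 'float' object has no attribute 'round'
```

Call:
{"name": "arm_command", "arguments": {"moves": "0 0 20 0 60; 0 0 37 0 60; 0 0 37 0 60; 0 0 37 0 15; 0 0 37 0 15", "force": 50}}

```text
clock: 2.45
eef_pos: [0.5344, 0.1612, 0.0694]
tcp_rot: [180.0, 0.1, -180.0]
wrist_force: [0.2, -4.1, 2.8]
grip_width: 0.373
```

Call:
{"name": "arm_command", "arguments": {"moves": "0 0 0 0 15; 0 0 0 0 15; 0 0 0 0 15; 0 0 -5 0 15; 0 0 -10 0 15"}}

```text
clock: 2.95
eef_pos: [0.5337, 0.161, 0.0784]
tcp_rot: [-180.0, -0.0, -180.0]
wrist_force: [-1.0, 1.0, -3.1]
grip_width: 0.288
```

Call:
{"name": "arm_command", "arguments": {"moves": "0 0 -10 0 15; 0 0 -20 0 15; 0 0 -20 0 15; 0 0 -20 0 15"}}

```text
clock: 3.35
eef_pos: [0.534, 0.1611, 0.0986]
tcp_rot: [180.0, 0.0, -180.0]
wrist_force: [0.8, 0.1, -3.1]
grip_width: 0.289
```

```bash
python3 w.py 10
```

```text
Traceback (most recent call last):
  File "w.py", line 7, in <module>
    print(s["clock"],s["eef_pos"].round(4),s["tcp_rot"].round(2),s["grip_width"].round(3),"F",F.mean(0).round(2),"sd",F.std(0).round(2),"eff",E.mean(0)[1:3].round(3),"sd",E.std(0)[1:3].round(3))
                                                                 ^^^^^^^^^^^^^^^^^^^^^
AttributeError: 'float' object has no attribute 'round'
```

```bash
sed -i 's/s\["grip_width"\].round(3)/round(s["grip_width"],3)/' w.py; python3 w.py 10
```

```text
4.35 [0.5339 0.161  0.0983] [-180.     -0.   -179.99] 0.284 F [ 0.07 -0.08 -2.93] sd [0.51 0.58 0.45] eff [-60.823 -31.884] sd [0.012 0.006]
```

A weighs about 2.9 N, so it is a half core. I'll put it back and go on to weight B.

Call:
{"name": "arm_command", "arguments": {"moves": "0 0 12 0 15; 0 0 22 0 15; 0 0 27 0 15; 0 0 29 0 15; 0 0 30 0 15"}}

```text
clock: 4.85
eef_pos: [0.534, 0.1608, 0.0694]
tcp_rot: [-180.0, -0.0, -180.0]
wrist_force: [-13.6, -6.4, 27.6]
grip_width: 0.287
```

Call:
{"name": "arm_command", "arguments": {"moves": "0 0 0 0 15; 0 0 0 0 60; 0 0 0 0 60; 0 0 0 0 60; 0 0 -20 0 60"}}

```text
clock: 5.35
eef_pos: [0.5328, 0.1608, 0.0862]
tcp_rot: [-179.9, -0.2, -180.0]
wrist_force: [-0.5, -0.0, 1.1]
grip_width: 0.702
```

Call:
{"name": "arm_command", "arguments": {"moves": "0 0 -20 0 60; -12 -44 -20 0 60; -24 -87 -20 0 60; -24 -87 -10 0 60; -24 -87 5 0 60"}}

```text
clock: 5.85
eef_pos: [0.5584, 0.0734, 0.0831]
tcp_rot: [180.0, 0.1, 179.9]
wrist_force: [0.8, -0.3, 0.2]
grip_width: 0.702
```

Call:
{"name": "arm_command", "arguments": {"moves": "0 0 15 0 60; 0 0 15 0 15; 0 0 15 0 15; 0 0 15 0 15; 0 0 15 0 15"}}

```text
clock: 6.35
eef_pos: [0.5579, 0.0744, 0.0686]
tcp_rot: [180.0, 0.0, -180.0]
wrist_force: [0.3, 0.0, -3.8]
grip_width: 0.289
```

```bash
python3 w.py 1
```

```text
6.4 [0.5579 0.0743 0.0685] [ 1.8000e+02  2.0000e-02 -1.7997e+02] 0.294 F [ 0.79 -0.63 -3.24] sd [0. 0. 0.] eff [-62.389 -30.61 ] sd [0. 0.]
```

Call:
{"name": "arm_command", "arguments": {"moves": "0 0 -5 0 15; 0 0 -12 0 15; 0 0 -22 0 15; 0 0 -25 0 15; 0 0 -25 0 15"}}

```text
clock: 6.9
eef_pos: [0.5583, 0.0741, 0.0942]
tcp_rot: [180.0, 0.1, -180.0]
wrist_force: [0.2, 0.1, -3.3]
grip_width: 0.286
```

```bash
sed -i 's/^F=np/cv2.imwrite("pics\/last.png",cv2.resize(cam("scene")["frame"][130:330,180:430],(750,600)))\nF=np/' w.py; python3 w.py 8
```

```text
7.3 [0.5578 0.0741 0.0931] [-1.8000e+02 -2.0000e-02 -1.7999e+02] 0.283 F [ 0.08 -0.07 -3.05] sd [0.43 0.39 0.6 ] eff [-61.985 -31.923] sd [0.312 0.214]
```

View pics/last.png

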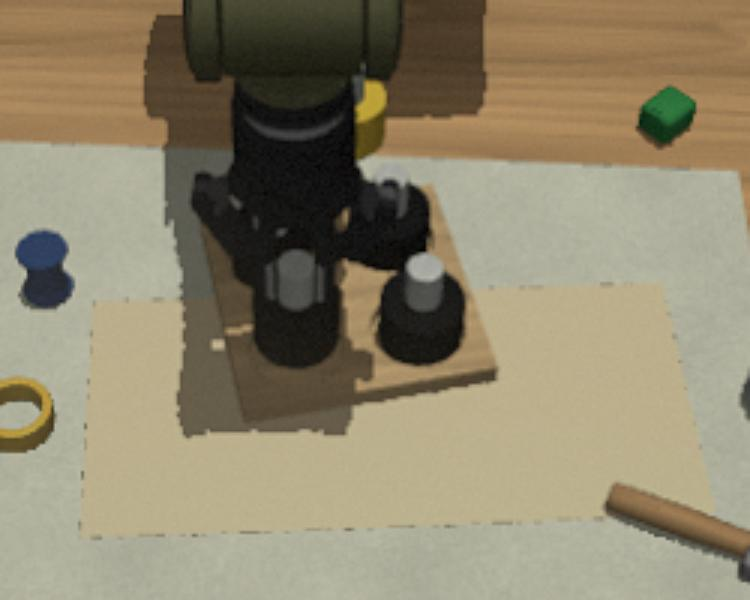

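A is back in its pocket, knob at (425,265), and B hangs in the gripper at (297,300) weighing about 3.0 N, also a half core. So C and D are the heaviest and lightest. I'll put B back and weigh C.

Call:
{"name": "arm_command", "arguments": {"moves": "0 0 10 0 15; 0 0 18 0 15; 0 0 22 0 15; 0 0 23 0 15; 0 0 24 0 15"}}

```text
clock: 7.85
eef_pos: [0.5579, 0.0741, 0.0691]
tcp_rot: [-180.0, -0.0, -180.0]
wrist_force: [-0.1, 0.4, -2.5]
grip_width: 0.286
```

Call:
{"name": "arm_command", "arguments": {"moves": "0 0 0.5 0 15; 0 0 0.5 0 60; 0 0 0.5 0 60; 0 0 0.5 0 60; 0 0 -20 0 60"}}

```text
clock: 8.35
eef_pos: [0.5568, 0.074, 0.0876]
tcp_rot: [-180.0, -0.2, -180.0]
wrist_force: [0.1, 0.1, 0.6]
grip_width: 0.704
```

Call:
{"name": "arm_command", "arguments": {"moves": "0 0 -16 0 60; 42 -12 -16 0 60; 85 -24 -16 0 60; 85 -24 -6 0 60; 85 -24 8 0 60"}}

```text
clock: 8.85
eef_pos: [0.4731, 0.0499, 0.0822]
tcp_rot: [180.0, 0.2, 180.0]
wrist_force: [0.7, 0.3, -0.0]
grip_width: 0.701
```

Call:
{"name": "arm_command", "arguments": {"moves": "0 0 12 0 60; 0 0 12 0 15; 0 0 12 0 15; 0 0 12 0 15; 0 0 12 0 15"}}

```text
clock: 9.35
eef_pos: [0.4733, 0.0501, 0.0697]
tcp_rot: [180.0, 0.0, -180.0]
wrist_force: [0.4, -1.1, 0.9]
grip_width: 0.284
```

Call:
{"name": "arm_command", "arguments": {"moves": "0 0 -5 0 15; 0 0 -12 0 15; 0 0 -22 0 15; 0 0 -25 0 15; 0 0 -25 0 15"}}

```text
clock: 9.85
eef_pos: [0.4733, 0.05, 0.0951]
tcp_rot: [180.0, 0.1, -180.0]
wrist_force: [0.0, 0.9, -0.9]
grip_width: 0.287
```

```bash
python3 w.py 8
```

```text
10.25 [0.4728 0.05   0.0941] [-1.8000e+02 -2.0000e-02 -1.7999e+02] 0.286 F [-0.03  0.14 -1.14] sd [0.34 0.39 0.51] eff [-49.46  -29.275] sd [0.258 0.183]
```

C weighs about 1.14 N, so it is the lightest. I'll put it back and move the heaviest (D) first, weighing it to confirm.

Call:
{"name": "arm_command", "arguments": {"moves": "0 0 10 0 15; 0 0 18 0 15; 0 0 22 0 15; 0 0 23 0 15; 0 0 24 0 15"}}

```text
clock: 10.8
eef_pos: [0.4729, 0.05, 0.0701]
tcp_rot: [-180.0, -0.0, -180.0]
wrist_force: [-0.3, 0.4, -1.7]
grip_width: 0.29
```

Call:
{"name": "arm_command", "arguments": {"moves": "0 0 0.5 0 15; 0 0 0.5 0 60; 0 0 0.5 0 60; 0 0 0.5 0 60; 0 0 -20 0 60"}}

```text
clock: 11.3
eef_pos: [0.4718, 0.05, 0.0889]
tcp_rot: [-180.0, -0.2, -180.0]
wrist_force: [0.7, 0.3, 0.3]
grip_width: 0.704
```

Call:
{"name": "arm_command", "arguments": {"moves": "0 0 -15 0 60; 12 43 -15 0 60; 23 86 -15 0 60; 23 86 -5 0 60; 23 86 8 0 60"}}

```text
clock: 11.8
eef_pos: [0.4501, 0.1366, 0.0822]
tcp_rot: [180.0, 0.1, -179.9]
wrist_force: [-0.2, 0.1, 0.1]
grip_width: 0.702
```

Call:
{"name": "arm_command", "arguments": {"moves": "0 0 12 0 60; 0 0 12 0 15; 0 0 12 0 15; 0 0 12 0 15; 0 0 12 0 15"}}

```text
clock: 12.3
eef_pos: [0.4501, 0.1357, 0.0705]
tcp_rot: [-180.0, 0.0, 180.0]
wrist_force: [1.0, -1.2, -2.7]
grip_width: 0.288
```

Call:
{"name": "arm_command", "arguments": {"moves": "0 0 -5 0 15; 0 0 -12 0 15; 0 0 -22 0 15; 0 0 -25 0 15; 0 0 -25 0 15"}}

```text
clock: 12.8
eef_pos: [0.4502, 0.1361, 0.0961]
tcp_rot: [180.0, 0.1, -180.0]
wrist_force: [0.2, 0.4, -5.8]
grip_width: 0.288
```

```bash
python3 w.py 8
```

```text
13.2 [0.4498 0.136  0.0951] [-1.8000e+02 -2.0000e-02 -1.7999e+02] 0.284 F [-0.01 -0.03 -5.38] sd [0.67 0.35 0.27] eff [-50.665 -30.647] sd [0.265 0.197]
```

D weighs about 5.4 N, so it is the heaviest. I'll carry it to hover over the ring.

Call:
{"name": "arm_command", "arguments": {"moves": "0 0 -40 0 15; 0 0 -80 0 15; -20 -40 -100 0 15; -40 -80 -100 0 15; -60 -120 -100 0 15"}}

```text
clock: 13.75
eef_pos: [0.5106, 0.0147, 0.1961]
tcp_rot: [-180.0, 0.1, -179.9]
wrist_force: [0.6, 0.9, -5.5]
grip_width: 0.286
```

Call:
{"name": "arm_command", "arguments": {"moves": "-20 -40 0 0 15; -40 -80 0 0 15; -60 -120 0 0 15; -80 -160 0 0 15; -100 -200 0 0 15"}}

```text
clock: 14.25
eef_pos: [0.6104, -0.1857, 0.1949]
tcp_rot: [180.0, -0.0, -180.0]
wrist_force: [0.1, 0.4, -4.8]
grip_width: 0.285
```

Call:
{"name": "arm_command", "arguments": {"moves": "-20 -39 0 0 15; -20 -39 35 0 15; -20 -39 70 0 15; -20 -39 100 0 15; -20 -39 105 0 15"}}

```text
clock: 14.75
eef_pos: [0.6281, -0.2222, 0.0856]
tcp_rot: [179.8, -0.4, -180.0]
wrist_force: [-0.6, 0.7, -5.4]
grip_width: 0.281
```

```bash
cat > chk.py <<'E'
from h import *
import sys
n=sys.argv[1]; x,y=float(sys.argv[2]),float(sys.argv[3])
s=r.state(); print(s["clock"],s["eef_pos"].round(4),s["tcp_rot"].round(2),s["wrist_force"].round(1),round(s["grip_width"],3))
ims=[]
for c in("scene","top"):
    d=cam(c); np.save(c+"_"+n+".npy",d,allow_pickle=True); u,v=[int(i) for i in proj(d,[x,y,.02])[0]]; x0=max(u-37,0);y0=max(v-37,0); print(c,"crop origin",x0,y0)
    ims.append(cv2.resize(d["frame"][y0:y0+75,x0:x0+75],(400,400),interpolation=cv2.INTER_CUBIC))
cv2.imwrite(f"pics/{n}.png",np.hstack(ims))
E
python3 chk.py hov 0.63 -0.2234
```

```text
14.75 [ 0.6281 -0.2222  0.0856] [ 179.83   -0.4  -180.  ] [-0.6  0.7 -5.4] 0.281
scene crop origin 94 227
top crop origin 335 131
```

View pics/hov.png

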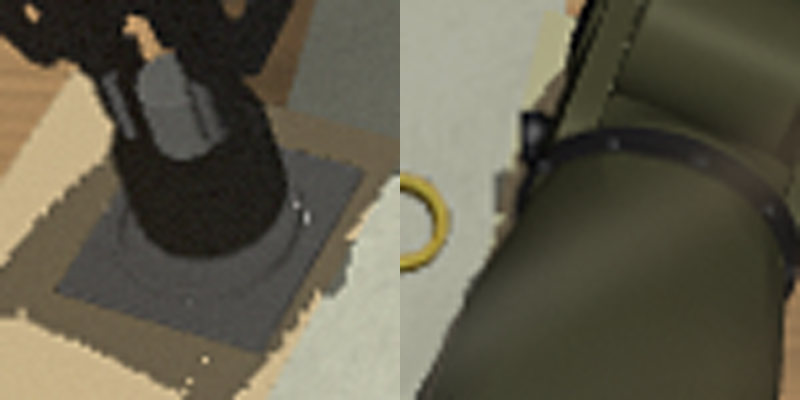

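The scene crop shows the drum hanging over the ring, its base at (205,258) and the ring visible to its front and right. I'll fit the base circle in this same camera against the plate centre measured there, (0.6317, -0.2228).

```bash
cat > base.py <<'E'
from h import *
import sys
x,y,thr=[float(a) for a in sys.argv[1:4]]
d=cam("scene"); s=r.state(); zc=s["eef_pos"][2]; zb=zc-.0701+.006
print(s["clock"],s["eef_pos"].round(4),"underside",round(zb,4))
f=d["frame"].max(2); u,v=proj(d,[x,y,zb+.02])[0].astype(int)
sub=f[v-30:v+31,u-30:u+31]; m=(sub<thr).astype(np.uint8)
c=max(cv2.findContours(m,0,1)[0],key=cv2.contourArea).reshape(-1,2)+[u-30,v-30]
P=cast(d,c,zb)
a=np.degrees(np.arctan2(P[:,1]-y,P[:,0]-x)); P=P[abs(a)<60]   # near-side arc (camera is at +x)
A=np.c_[2*P[:,:2],np.ones(len(P))]; q=np.linalg.lstsq(A,(P[:,:2]**2).sum(1),rcond=None)[0]
print(len(P),"base centre free",q[:2].round(4),"r",np.sqrt(q[2]+q[0]**2+q[1]**2).round(4))
from scipy.optimize import least_squares
g=least_squares(lambda p:np.hypot(P[:,0]-p[0],P[:,1]-p[1])-.030,[x,y],loss="soft_l1",f_scale=.001); print("r=30 fit",g.x.round(4),np.abs(g.fun).mean().round(5))
print(np.sort(sub.ravel())[::400])
b=cv2.resize(d["frame"][v-45:v+46,u-45:u+46],(546,546),interpolation=cv2.INTER_CUBIC)
for w in proj(d,P): cv2.circle(b,tuple(int(i) for i in (w-[u-45,v-45]+.5)*6),2,(0,0,255),-1)
t=np.linspace(0,6.28,60); 
for w in proj(d,np.c_[.6317+.034*np.cos(t),-.2228+.034*np.sin(t),.013+0*t]): cv2.circle(b,tuple(int(i) for i in (w-[u-45,v-45]+.5)*6),1,(0,255,0),-1)
cv2.imwrite("pics/base.png",b)
E
python3 base.py 0.63 -0.2234 45
```

```text
14.9 [ 0.6305 -0.2231  0.0916] underside 0.0275
24 base centre free [ 0.6292 -0.2209] r 0.0288
r=30 fit [ 0.6278 -0.2208] 0.00049
[ 17  30  33  38  75  79  89 100 107 199]
```

View pics/base.png

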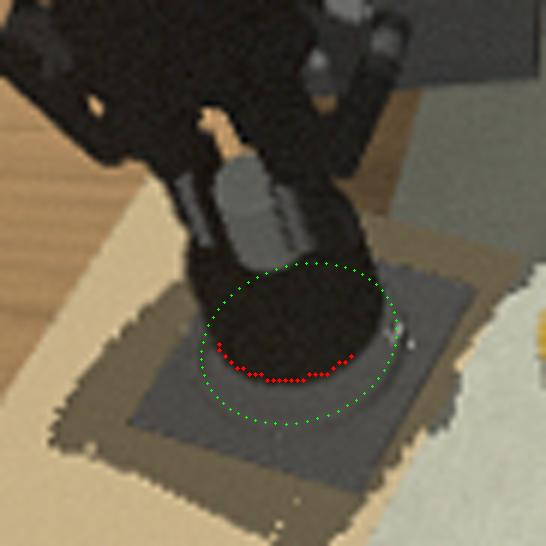

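Call:
{"name": "arm_command", "arguments": {"moves": "-1.5 -1.5 0 0 15; -1.5 -1.5 6 0 15; -1.5 -1.5 11 0 15; -1.5 -1.5 15 0 15; -1.5 -1.5 17 0 15"}}

```text
clock: 15.4
eef_pos: [0.6313, -0.2243, 0.0726]
tcp_rot: [180.0, -0.0, -180.0]
wrist_force: [0.2, 0.4, -5.7]
grip_width: 0.278
```

```bash
python3 w.py 4; python3 chk.py low 0.63 -0.2234
```

```text
15.6 [ 0.6315 -0.2245  0.0734] [-1.8000e+02  1.0000e-02 -1.7999e+02] 0.287 F [-0.18 -0.02 -5.42] sd [0.26 0.46 0.68] eff [-77.666 -34.981] sd [0.846 0.491]
15.65 [ 0.6316 -0.2245  0.0735] [-1.7999e+02  2.0000e-02 -1.7999e+02] [-0.1  0.1 -5.1] 0.286
scene crop origin 94 227
top crop origin 335 131
```

View pics/low.png

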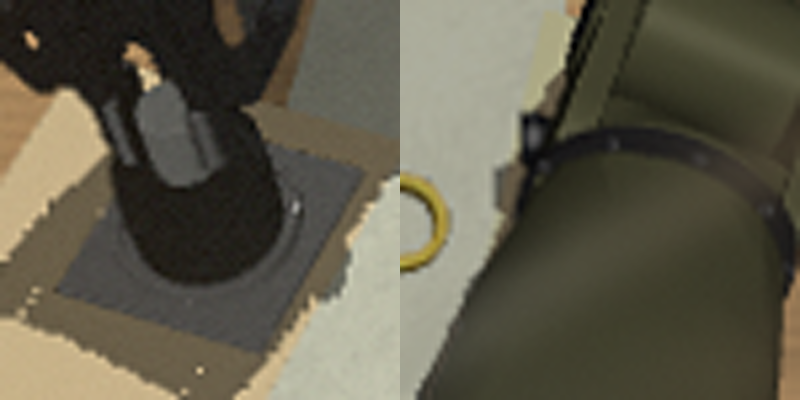

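The drum's lower edge is now at (200,287), inside the ring, with no contact force. I'll lower the last 4 mm slowly.

Call:
{"name": "arm_command", "arguments": {"moves": "0 0 1 0 15; 0 0 2 0 15; 0 0 3 0 15; 0 0 3.5 0 15; 0 0 3.5 0 15"}}

```text
clock: 16.25
eef_pos: [0.6317, -0.2246, 0.071]
tcp_rot: [-180.0, 0.1, -180.0]
wrist_force: [-4.7, 0.6, 5.4]
grip_width: 0.282
```

```bash
python3 w.py 3
```

```text
16.4 [ 0.6317 -0.2246  0.071 ] [-1.7997e+02  5.0000e-02 -1.7999e+02] 0.29 F [-4.68  0.71  5.48] sd [0.44 0.41 0.57] eff [-71.316 -33.005] sd [0.009 0.004]
```

Contact came at z = 0.071, about the plate-floor height and far below ring-top contact at about 0.077. I'll ease off the load, release and rise.

Call:
{"name": "arm_command", "arguments": {"moves": "0 0 -0.6 0 15; 0 0 -0.6 0 15; 0 0 -0.6 0 30; 0 0 -0.6 0 40; 0 0 -0.6 0 60"}}

```text
clock: 16.95
eef_pos: [0.6316, -0.2244, 0.0704]
tcp_rot: [-180.0, 0.0, -180.0]
wrist_force: [-0.8, -0.0, -0.4]
grip_width: 0.62
```

Call:
{"name": "arm_command", "arguments": {"moves": "0 0 0 0 60; 0 0 -10 0 60; 0 0 -30 0 60; 0 0 -60 0 60; 15 20 -100 0 60"}}

```text
clock: 17.45
eef_pos: [0.6163, -0.2055, 0.1706]
tcp_rot: [180.0, -0.1, 179.9]
wrist_force: [0.3, 0.7, 0.1]
grip_width: 0.7
```

```bash
python3 chk.py rel 0.63 -0.2234
```

```text
17.45 [ 0.6163 -0.2055  0.1706] [ 1.7998e+02 -9.0000e-02  1.7992e+02] [0.3 0.7 0.1] 0.7
scene crop origin 94 227
top crop origin 335 131
```

View pics/rel.png

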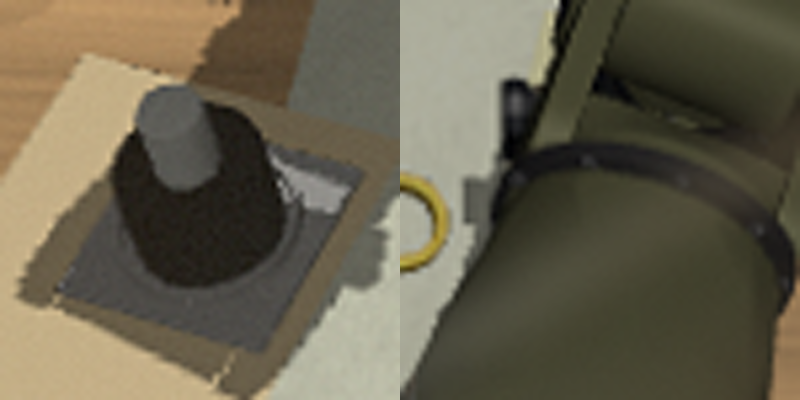

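The weight stands in the ring, knob at (178,135) and drum foot at (200,287) inside the ring arc. I'll fetch C now.

Call:
{"name": "arm_command", "arguments": {"moves": "24 42 0 0 60; 48 84 0 0 60; 72 126 0 0 60; 96 168 0 0 60; 120 210 0 0 60"}}

```text
clock: 18.05
eef_pos: [0.4953, 0.0069, 0.1708]
tcp_rot: [-180.0, 0.0, 180.0]
wrist_force: [1.3, 0.6, -0.6]
grip_width: 0.704
```

Call:
{"name": "arm_command", "arguments": {"moves": "24 45 0 0 60; 24 45 30 0 60; 24 45 60 0 60; 24 45 70 0 60; 24 45 70 0 60"}}

```text
clock: 18.55
eef_pos: [0.4721, 0.0504, 0.0998]
tcp_rot: [-180.0, -0.1, 180.0]
wrist_force: [-0.8, 0.2, 0.0]
grip_width: 0.704
```

```bash
python3 w.py 1
```

```text
18.6 [0.4728 0.0503 0.1009] [-1.8000e+02 -1.0000e-02  1.7999e+02] 0.699 F [-0.58  0.37  0.7 ] sd [0. 0. 0.] eff [-46.402 -27.671] sd [0. 0.]
```

Call:
{"name": "arm_command", "arguments": {"moves": "0 0 20 0 60; 0 0 30 0 60; 0 0 30 0 15; 0 0 30 0 15; 0 0 30 0 15"}}

```text
clock: 19.15
eef_pos: [0.473, 0.0505, 0.0713]
tcp_rot: [-180.0, 0.1, -180.0]
wrist_force: [-0.0, -0.4, 2.2]
grip_width: 0.288
```

Call:
{"name": "arm_command", "arguments": {"moves": "0 0 0 0 15; 0 0 -5 0 15; 0 0 -40 0 15; 0 0 -80 0 15; 1 -40 -100 0 15"}}

```text
clock: 19.65
eef_pos: [0.4722, 0.0125, 0.1738]
tcp_rot: [180.0, 0.2, -179.8]
wrist_force: [1.1, -0.3, -1.4]
grip_width: 0.287
```

Call:
{"name": "arm_command", "arguments": {"moves": "2 -45 0 0 15; 4 -90 0 0 15; 6 -135 0 0 15; 7 -180 0 0 15; 8 -226 0 0 15"}}

```text
clock: 20.15
eef_pos: [0.463, -0.2172, 0.1709]
tcp_rot: [-180.0, 0.0, -180.0]
wrist_force: [0.5, 0.3, -0.4]
grip_width: 0.284
```

Call:
{"name": "arm_command", "arguments": {"moves": "0 0 40 0 15; 0 0 70 0 15; 0 0 80 0 15; 0 0 80 0 15"}}

```text
clock: 20.55
eef_pos: [0.4632, -0.2151, 0.0899]
tcp_rot: [179.9, -0.1, -180.0]
wrist_force: [0.9, -0.4, -0.4]
grip_width: 0.284
```

```bash
python3 w.py 3; python3 chk.py tray 0.464 -0.2155
```

```text
20.7 [ 0.4643 -0.2156  0.0921] [-1.7993e+02  1.2000e-01 -1.7996e+02] 0.288 F [-0.18  0.38 -0.58] sd [0.27 0.58 0.24] eff [-52.1   -28.671] sd [0.578 0.461]
20.75 [ 0.4643 -0.2156  0.092 ] [-1.7993e+02  1.3000e-01 -1.7996e+02] [ 0.3  0.5 -1.2] 0.286
scene crop origin 115 168
top crop origin 334 189
```

View pics/tray.png

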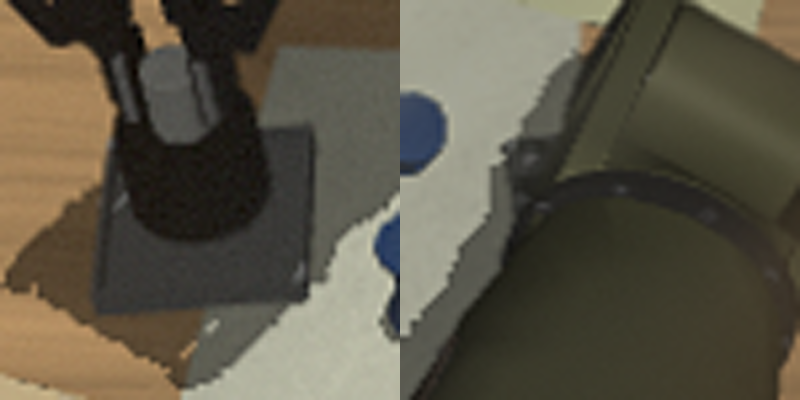

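```bash
python3 base.py 0.464 -0.2155 42; python3 - <<'E'
from h import *
d=np.load("scene_tray.npy",allow_pickle=True).item()
c=np.array([(95,312),(308,300),(314,126)])*75/400-.5+[115,168]
P=cast(d,c,.014); print(P.round(4),"mid of diagonal",((P[0]+P[2])/2).round(4),np.linalg.norm(P[0]-P[2])/2**.5)
T=np.load("top.npy",allow_pickle=True).item(); f=T["frame"].astype(int)
m=((f.max(2)-f.min(2)<18)&(f.max(2)<112)).astype(np.uint8); M=np.zeros_like(m); M[205:252,346:396]=m[205:252,346:396]
k=max(cv2.findContours(M,0,1)[0],key=cv2.contourArea); print("top tray",cv2.minAreaRect((cast(T,k.reshape(-1,2),.014)[:,:2]*1000).astype(np.float32)))
E
```

```text
20.9 [ 0.4639 -0.2155  0.0913] underside 0.0272
22 base centre free [ 0.4644 -0.2148] r 0.0282
r=30 fit [ 0.4622 -0.2148] 0.00079
[ 14  28  31  52  58  73  86  93 156 170]
[[ 0.5222 -0.2494  0.014 ]
 [ 0.5103 -0.1615  0.014 ]
 [ 0.4125 -0.1781  0.014 ]] mid of diagonal [ 0.4673 -0.2137  0.014 ] 0.09250843608693485
top tray ((459.4564514160156, -215.75576782226562), (91.67082977294922, 91.83445739746094), 8.474870681762695)
```

Tray centre estimates are x 0.461 to 0.465, y -0.215, and the held weight is at (0.464, -0.2155), well inside the 12 mm margin. I'll lower it.

Call:
{"name": "arm_command", "arguments": {"moves": "1 0 8 0 15; 1 0 15 0 15; 1 0 18 0 15; 1 0 20 0 15; 1 0 20 0 15"}}

```text
clock: 21.4
eef_pos: [0.4624, -0.2154, 0.07]
tcp_rot: [180.0, -0.0, -180.0]
wrist_force: [-0.7, 0.8, -1.7]
grip_width: 0.289
```

```bash
python3 w.py 3
```

```text
21.55 [ 0.4626 -0.2155  0.0705] [-1.7999e+02  1.0000e-02 -1.7999e+02] 0.282 F [ 0.03 -0.18 -0.67] sd [0.57 0.37 0.37] eff [-54.263 -28.395] sd [0.082 0.066]
```

Call:
{"name": "arm_command", "arguments": {"moves": "0 0 0.5 0 15; 0 0 1 0 15; 0 0 1.5 0 15; 0 0 1.5 0 15"}}

```text
clock: 22.0
eef_pos: [0.4624, -0.2155, 0.0688]
tcp_rot: [180.0, -0.0, -180.0]
wrist_force: [0.3, 0.2, -1.6]
grip_width: 0.287
```

```bash
python3 w.py 3
```

```text
22.15 [ 0.4625 -0.2155  0.0689] [-180.      0.   -179.99] 0.287 F [-0.15 -0.29 -0.76] sd [0.28 0.24 0.18] eff [-54.627 -28.458] sd [0.006 0.007]
```

Call:
{"name": "arm_command", "arguments": {"moves": "0 0 0.4 0 15; 0 0 0.8 0 15; 0 0 1.2 0 15; 0 0 1.2 0 15"}}

```text
clock: 22.6
eef_pos: [0.4627, -0.2157, 0.0683]
tcp_rot: [-180.0, 0.0, -180.0]
wrist_force: [-2.4, 0.3, 7.5]
grip_width: 0.286
```

```bash
python3 w.py 4
```

```text
22.8 [ 0.4627 -0.2157  0.0683] [-1.7997e+02  4.0000e-02 -1.7999e+02] 0.288 F [-2.58  0.17  7.39] sd [0.09 0.06 0.27] eff [-50.879 -26.985] sd [0.009 0.003]
```

Contact at the tray floor. I'll ease off, release, withdraw clear and look at the whole scene.

Call:
{"name": "arm_command", "arguments": {"moves": "0 0 -0.5 0 15; 0 0 -0.5 0 15; 0 0 -0.5 0 30; 0 0 -0.5 0 40; 0 0 -0.5 0 60"}}

```text
clock: 23.35
eef_pos: [0.4624, -0.2154, 0.0681]
tcp_rot: [180.0, -0.0, -180.0]
wrist_force: [0.9, -0.2, -0.4]
grip_width: 0.623
```

Call:
{"name": "arm_command", "arguments": {"moves": "0 0 0 0 60; 0 0 -10 0 60; 0 0 -30 0 60; 0 0 -70 0 60; 0 0 -110 0 60"}}

```text
clock: 23.85
eef_pos: [0.4621, -0.2153, 0.1799]
tcp_rot: [180.0, -0.0, -180.0]
wrist_force: [0.3, -0.6, -0.3]
grip_width: 0.704
```

Call:
{"name": "arm_command", "arguments": {"moves": "30 -30 -20 0 60; 60 -60 -40 0 60; 90 -90 -60 0 60; 105 -120 -60 0 60; 120 -150 -60 0 60"}}

```text
clock: 24.35
eef_pos: [0.3415, -0.3667, 0.2399]
tcp_rot: [-179.9, 0.1, 180.0]
wrist_force: [0.2, 0.3, -1.0]
grip_width: 0.7
```

```bash
python3 - <<'E'
from h import *
s=r.state(); print(s["clock"],s["eef_pos"],s["wrist_force"].round(1))
S=cam("scene");T=cam("top"); np.save("sF.npy",S,allow_pickle=True); np.save("tF.npy",T,allow_pickle=True)
a=S["frame"][120:320,60:480]; b=T["frame"][120:290,130:430]
a=cv2.resize(a,(560,267)); b=cv2.resize(b,(560,317))
a=cv2.resize(S["frame"][120:320,60:480],(630,300)); b=cv2.resize(T["frame"][120:283,90:432],(630,300))
cv2.imwrite("pics/fin.png",np.vstack([a,b]))
E
```

```text
24.35 [ 0.34147625 -0.36671312  0.23991483] [ 0.2  0.3 -1. ]
```

View pics/fin.png

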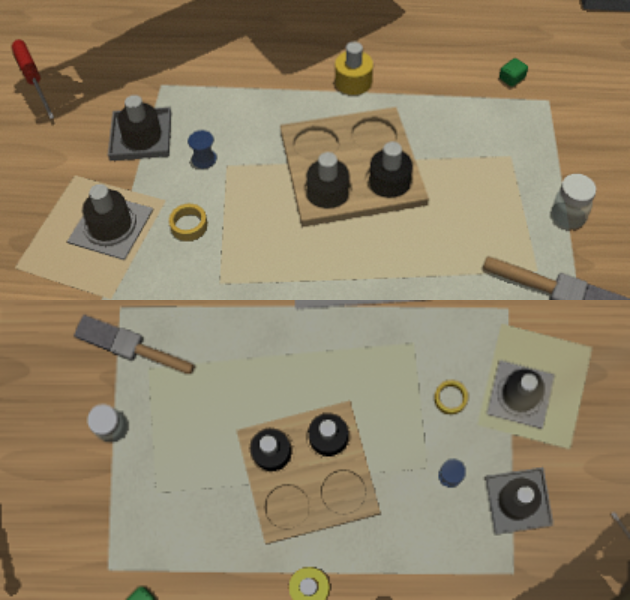

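Both views show D in the ring and C in the tray, A and B in rack pockets, two pockets empty, and the spool, tape and jar in place. One numeric check of uprightness and the bystanders follows.

```bash
python3 - <<'E'
from h import *
S=np.load("sF.npy",allow_pickle=True).item();T=np.load("tF.npy",allow_pickle=True).item()
T0=np.load("top.npy",allow_pickle=True).item()
def knob(d,X,thr):
    u,v=proj(d,X)[0].astype(int); g=d["frame"][v-10:v+11,u-10:u+11].astype(int)
    m=(g.min(2)>thr)&(g.max(2)-g.min(2)<25)
    n,l,st,c=cv2.connectedComponentsWithStats(m.astype(np.uint8)); i=1+np.argmin([np.hypot(*(k-10)) for k in c[1:]]); return c[i]+[u-10,v-10],st[i,4]
for nm,x,y,h in(("A",.534,.159,.082),("B",.557,.074,.082),("D seat",.6305,-.2234,.081),("C tray",.463,-.2155,.079)):
    a,na=knob(T,[x,y,h],130); b,nb=knob(S,[x,y,h],165)
    print(nm,"top",cast(T,a,h)[0][:2].round(4),na,"scene",cast(S,b,h)[0][:2].round(4),nb)
for nm,X in(("tape",(.621,-.117,.01)),("spool",(.496,-.112,.03)),("jar",(.578,.421,.03))):
    u,v=proj(T,X)[0].astype(int); p=[d["frame"][v-20:v+21,u-20:u+21].astype(np.float32).mean(2) for d in(T0,T)]
    sh,resp=cv2.phaseCorrelate(p[0],p[1]); print(nm,"shift px",np.round(sh,2),round(resp,2),"absdiff",np.abs(p[0]-p[1]).mean().round(1))
E
```

```text
A top [0.5334 0.1608] 60 scene [0.5443 0.1587] 1
B top [0.5568 0.0738] 58 scene [0.5671 0.0802] 2Traceback (most recent call last):
  File "<stdin>", line 9, in <module>
  File "<stdin>", line 7, in knob
    return _wrapfunc(a, 'argmin', axis=axis, out=out, **kwds)
    return _wrapit(obj, method, *args, **kwds)
    result = getattr(arr, method)(*args, **kwds)
ValueError: attempt to get argmin of an empty sequence
```

```bash
python3 - <<'E'
from h import *
S=np.load("sF.npy",allow_pickle=True).item();T=np.load("tF.npy",allow_pickle=True).item()
T0=np.load("top.npy",allow_pickle=True).item()
def knob(d,X):   # brightest part of the patch (Otsu), the component nearest the prediction
    u,v=proj(d,X)[0].astype(int); g=cv2.GaussianBlur(d["frame"][v-8:v+9,u-8:u+9].max(2),(3,3),0)
    thr,m=cv2.threshold(g,.8*np.sort(g[5:12,5:12].ravel())[-5],1,0)
    n,l,st,c=cv2.connectedComponentsWithStats(m); i=1+np.argmin([np.hypot(*(k-8)) for k in c[1:]]); return c[i]+[u-8,v-8],st[i,4]
for nm,x,y,h in(("A",.534,.160,.082),("B",.557,.074,.082),("D seat",.6305,-.2234,.081),("C tray",.463,-.2155,.079)):
    a,na=knob(T,[x,y,h]); b,nb=knob(S,[x,y,h])
    print(nm,"top",cast(T,a,h)[0][:2].round(4),na,"scene",cast(S,b,h)[0][:2].round(4),nb)
for nm,X in(("tape",(.621,-.117,.01)),("spool",(.496,-.112,.03)),("jar",(.578,.421,.03))):
    u,v=proj(T,X)[0].astype(int); p=[d["frame"][v-20:v+21,u-20:u+21].astype(np.float32).mean(2) for d in(T0,T)]
    sh,resp=cv2.phaseCorrelate(p[0],p[1]); print(nm,"shift px",np.round(sh,2),round(resp,2),"absdiff",np.abs(p[0]-p[1]).mean().round(1))
E
```

```text
A top [0.5329 0.1602] 51 scene [0.527  0.1591] 198
B top [0.556  0.0739] 51 scene [0.5494 0.0724] 219
D seat top [ 0.6283 -0.2234] 48 scene [ 0.6237 -0.228 ] 219
C tray top [ 0.4609 -0.2151] 54 scene [ 0.455  -0.2196] 209
tape shift px [0.5  0.51] 1.0 absdiff 11.5
spool shift px [0.49 0.51] 0.99 absdiff 11.3
jar shift px [0.5  0.49] 1.0 absdiff 10.0
```

```bash
python3 -c "
from workcell import r
s=r.state(); print(s['clock'],s['dq'].round(2)); print(r.hand_in())"
```

```text
24.45 [ 3.7  -0.77  1.8   0.82 -0.    3.59]
the job is handed in; nothing more can be done
None
```

The job was handed in at 24.4 s of the 67 s allowed. The heaviest weight stands in the ring, the lightest in the refill tray, and the two half-core weights are in rack pockets.

**Weighing:** I lifted each weight and averaged the wrist force. My letters A–D are by position in the rack, not the task's weight names.

| Weight | Force (N) | Result | Now in |
|---|---|---|---|
| A | 2.9 | half core | its own pocket |
| B | 3.05 | half core | its own pocket |
| C | 1.14 | empty, lightest | refill tray |
| D | 5.4 | full core, heaviest | ring of the hold-down plate |

I placed D first, then C. I lowered each slowly to first contact, eased the load off and then released it.

**Last checks that agreed:**
- In the top camera, D's knob is at (0.628, -0.223) and the plate centre at (0.628, -0.224), so D is centred and upright.
- C's knob is within 2 mm of the tray centre.
- The picture comparison for the spool, tape and pin jar gave the same half-pixel shift for all three. I take that as an artefact of the method, and they look unmoved.

**What disagreed or was weak:**
- **Scene camera:** its final knob positions read about 5–7 mm off for all four weights, because the lit side of the knob ran into the mask. I relied on the top camera and the pictures instead.
- **Setting A down:** the first put-back pressed at about 28 N, harder than intended but under the limits. D and C pressed about 11 and 8 N at contact; B and C's put-backs showed no contact load.
- **Hand-in timing:** the arm was clear of everything, but joints were still moving at up to 3.7 degrees/s.

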